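# Open the rusk tub with the pinch lid

## Robot

A 7-joint arm with a two-finger parallel gripper is mounted at the origin on the work surface. World frame = base frame: x ahead of the robot, y to its left, z up, the work surface at z = 0. Lengths are in mm, angles in rad, forces in N, time in s.
With the tool pointing down it reaches from about 425 to 1025 mm from the base axis. Payload 3.6 kg.
Tool frame: the origin (TCP) lies at the very end of the fingers, on their centre line; the grasp point (between the pads) lies 19 mm behind it (pinch_z is the distance from the TCP to the grasp point, in mm); z points along the fingers, y is the line along which they close (so a half turn about z gives the same grasp; the last joint's range is limited). The gripper opens to 85 mm and grips with 20 to 120 N. Pads are 22 mm wide; open, the fingers measure 114 mm over their backs; the gripper's body (76 mm by 85 mm) begins 54 mm behind the grasp point. The pads swing forward as they close: fully open they stand 13 mm farther back than shut.
Start: joints at [-1.194, 0.591, 0.048, 1.609, -0.033, 0.943, -0.034], TCP at [328.209, 646.458, 231.302] pointing down, gripper open.
Joint ranges: [-2.69, 2.69], [-0.47, 2.24], [-1.27, 1.36], [0.19, 2.51], [-1.53, 4.68], [0.08, 2.07], [-3.09, 3.09]. Speed limits (rad/s): [2.57, 2.57, 3.14, 3.14, 3.14, 3.14, 3.14].

## Interface

Orientations are given as a unit quaternion [x, y, z, w].
In Python, from station import * gives the robot as it stands.
- The arm moves only by the shell command python3 -m handwheel 'ROWS'. ROWS is a JSON object of lists of equal length, an entry for each row: "dr": the turn, a rotation vector about the tool's x, y, z in degrees, a list of three; "translation": the shift along the tool's x, y, z in mm, a list of three; "hand": the closure, from 0 (fully open) to 1 (shut). In form: {"dr": [[rx, ry, rz], ...], "translation": [[x, y, z], ...], "hand": [hand, ...]}. A call has 1 to 10 rows; each row shifts and turns the commanded pose from where the row before left it, along the tool's axes as they then stand; what a row does not reach is not made up. A row lasts 1/12 s, in which the tool goes at most 41.7 mm and 7.16 degrees, less where a joint would pass 70% of its speed; a pose out of reach is approached as far as the arm can. A call with a gripper value outside its range is refused whole. The fingers move at their own pace and stop on an object; the grip force is fixed at half the most. Time passes only in rows, so rows that do not move let the fingers close. It gives the time, the measured TCP pose, the force, the opening and the grip force at its end, in the units of the state.
- read_state(): the state, without advancing time (a new reading comes with each control period).
- camera(name): name is "scene" or "top" or "wrist"; returns a dict with "color" (400x640x3 uint8, red, green, blue), "mtx" (3x3 intrinsics, pixels), "R" (3x3) and "t" (3): a world point X has camera coordinates R X + t; the wrist camera has in their place "T_tool_cam" (4x4, takes a point from camera to tool coordinates, whose origin is the TCP and whose axes are the flange's). Camera axes: x right, y down, z forward; pixel columns grow to the right and rows downward; lengths in mm; the calibration is good to about 2 mm. A picture is of the moment at which its call begins: read the wrist's pose just before it. There is no depth.
- close_job(): hands the job in; it is judged then, once.
Trained networks look in a picture, given as the dict that the camera call returned (one of the last four; its "shot" number tells which), for a name from the list of things; names that differ only in an ending like _2 or _b are one class to them, and where a whole thing is asked for, a point or a joint stands for the part that bears it (a point fixed in the world has none). Each returns a list of dicts, best first, with "score" (0 to 1); they miss things now and then, are a little off and sometimes report something else, mostly with a low value. They report only what shows in the picture. A call takes as long as a camera call. They do not tell look-alikes from the thing itself.
- boxes_of(picture, query): "rect" ([left, top, right, bottom] in pixels, round what is visible of it).
The state is a dict: "t": time; "joints": joint angles; "joint_velocities": joint speeds; "tau": joint torques, N m; "eef_pos": TCP position; "tool_rot": TCP orientation; "force": force on the tool from outside, world axes, zero at the start; "moment": the same for the moment, N m; "width": opening from 0.0 (shut) to 1.0 (fully open); "finger_force": force on a finger pad.
Only numpy, scipy, OpenCV 4.12 (cv2) and the standard library are available. Lean on these libraries where they do the work, as an engineer would, in place of code of your own. Each camera call takes 0.05 s, during which the arm holds its last target. There are 200 camera calls.

## Task

Open the rusk tub whose lid has the two orange buttons: pinch the two buttons together to free the catch, lift the lid straight off, and set it down (do not drop it) right side up in the middle of the round green mat, then let go. The tub stays standing where it is, and the look-alike tub with blue buttons is left alone.

Things in the scene. Friction and masses are not known exactly. Their poses are not given: they have to be found in the camera images.
- lid_grip (a point): Midway between the pinch lid's two orange buttons, 49 mm above the lid's lowest part, z up. The buttons face along the lid's +y and -y: outer faces 60 mm apart (46 pressed home), 24 mm wide in x, from 17 mm below to 13 mm above this point. White square lid plate 104 mm wide, its top 25 mm below this point; the block between the buttons reaches 19 mm above. Loose, 0.11 kg.
- tub: Cream square tub under that lid, 100 x 100 x 95 mm, loose, 0.55 kg. Origin: centre of underside, axes as the lid's; closed, lid_grip is 126 mm above it. The lid's 18 mm plug sits in its mouth. Each button slides in 7 mm against a spring (5.5 N when home) and draws in a hook; both need 4 mm to free the lid. Squeeze home with 20 to 40 N and keep squeezing while lifting.
- mat_top (a point): The centre of the top face of a flat round green mat, 180 mm across, 3 mm thick, fixed to the shelf. z up.
- blue_grip (a point): The same point on the look-alike tub: same size and shape (100 x 100 mm, 145 mm high with its lid and block, point 126 mm above its underside), but with blue buttons. Not to be moved.
There are look-alikes about, which are no part of the job. Of the things that look like the part that bears mat_top, take the one that is farthest from the robot's base at the start.

How it is judged:
By the outcome, as a careful person would: the job done as asked, in the order asked, and still so for the second after the job is handed in, with the robot touching nothing.
It also fails if it takes over 45 s, if anything falls off the work surface, if the arm or the gripper's body presses on something with over 40 N, if the wrist force passes 120 N, or if a joint passes its speed limit or range.

## Working session

There is one attempt and no reset: what is moved stays moved. The work goes in short steps, Python scripts to look and compute and a shell command to move; the robot and the scene stay as the last step left them, time stands still between calls to the robot, and variables do not carry over. Pictures are saved under pics/ and viewed, at most 10 in all, crops included, and the job is handed in when it is done.

```bash
mkdir -p pics
cat > h.py <<'E'
from station import *
import numpy as np, cv2
def save(c,n): cv2.imwrite('pics/'+n,c['color'][:,:,::-1])
def ray(c,u,v,z):
    K,R,t=map(np.array,(c['mtx'],c['R'],c['t']))
    o=-R.T@t; d=R.T@np.linalg.inv(K)@np.array([u,v,1.])
    return o+d*(z-o[2])/d[2]
def proj(c,X):
    K,R,t=map(np.array,(c['mtx'],c['R'],c['t'])); p=K@(R@np.array(X)+t); return p[:2]/p[2]
E
python3 - <<'E'
from h import *
s=read_state(); print(s)
a=camera('top'); b=camera('scene')
save(a,'top.png'); save(b,'scene.png')
for n,c in(('top',a),('scene',b)):
    for q in('lid_grip','tub','mat_top','blue_grip'):
        print(n,q,[(r['rect'],r['score']) for r in boxes_of(c,q)])
    print(-np.array(c['R']).T@np.array(c['t']))
E
```

```text
{'t': 0.0, 'joints': array([-1.19453766,  0.59210642,  0.04829684,  1.60985275, -0.03329655,
        0.94269519, -0.03367987]), 'joint_velocities': array([-0.00125027, -0.00144718,  0.00053913, -0.00020719,  0.00029393,
       -0.00114521, -0.0002574 ]), 'tau': array([ 7.27037332e-04, -5.48699141e+01,  1.54661268e+00, -1.98121297e+01,
        9.38684534e-03,  8.78010993e-03,  1.15368135e-05]), 'eef_pos': array([327.79978615, 645.7195711 , 230.13862941]), 'tool_rot': array([ 2.32674728e-01,  9.72553956e-01, -1.11067783e-03, -1.99957191e-04]), 'force': array([ 0.31816606, -0.22549491, -0.22146525]), 'moment': array([-0.02266046,  0.00283863, -0.01099393]), 'finger_force': 0.0, 'width': 1.0021059349295691}
top lid_grip [([294.8, 159.5, 347.3, 208.8], 0.87)]
top tub [([298.1, 207.6, 342.2, 213.6], 0.65)]
top mat_top [([387.8, 116.4, 460.2, 186.5], 0.95), ([431.8, 208.0, 507.0, 280.4], 0.65), ([201.5, 202.1, 281.6, 277.6], 0.65)]
top blue_grip []
[ 308.35586738   -8.26629334 1043.37365623]
scene lid_grip [([295.9, 175.9, 349.3, 217.9], 0.98)]
scene tub [([294.8, 205.3, 349.0, 248.2], 0.71), ([294.4, 175.9, 351.2, 216.6], 0.3)]
scene mat_top [([172.7, 252.3, 261.1, 318.9], 0.91), ([344.0, 176.0, 411.7, 216.4], 0.76), ([127.7, 200.8, 206.8, 253.8], 0.7)]
scene blue_grip [([432.7, 179.7, 501.9, 259.2], 0.67)]
[1190.24630596 -233.82796483  646.78995323]
```

View pics/top.png

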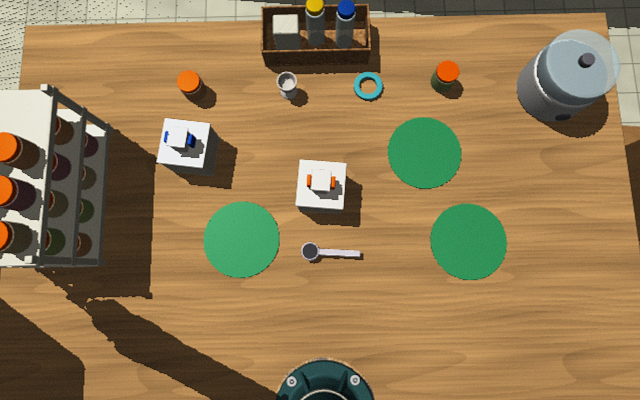

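View pics/scene.png

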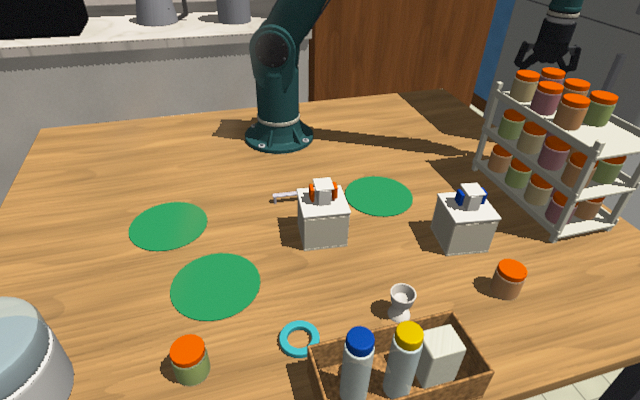

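Top picture: the orange-button tub is at (321,184) and the blue-button look-alike at (186,142). Three mats sit at (424,152), (241,239) and (468,242). The robot base is at about (323,400). I'll measure each of these and check my choice in a crop.

Run:
```python
from h import *
a=camera('top'); b=camera('scene')
def blobs(c,lo,hi,amin):
    h=cv2.cvtColor(c['color'],cv2.COLOR_RGB2HSV); m=cv2.inRange(h,lo,hi)
    n,l,s,ce=cv2.connectedComponentsWithStats(m)
    return [(l==i,ce[i],s[i]) for i in range(1,n) if s[i][4]>amin]
for n,c in(('top',a),('scene',b)):
    for m,ce,s in blobs(c,(55,100,60),(85,255,255),800):
        ct=max(cv2.findContours(m.astype('uint8'),0,1)[0],key=cv2.contourArea)[:,0]
        P=np.array([ray(c,u,v,3)[:2] for u,v in ct],dtype='float32')
        (x,y),r=cv2.minEnclosingCircle(P); print(n,'mat',s,x,y,r,np.hypot(x,y))
    for m,ce,s in blobs(c,(3,180,150),(14,255,255),8):
        if n=='top' and 290<ce[0]<350 and 150<ce[1]<215 or n=='scene' and 290<ce[0]<350 and 170<ce[1]<220: print(n,'btn',s,ray(c,*ce,126),ray(c,*ce,137))
# lid plate in top
h=cv2.cvtColor(a['color'],cv2.COLOR_RGB2HSV); m=cv2.inRange(h,(0,0,150),(180,60,255)); m[:150]=0;m[220:]=0;m[:,:285]=0;m[:,360:]=0
ct=max(cv2.findContours(m,0,1)[0],key=cv2.contourArea)
P=np.array([ray(a,u,v,101)[:2] for u,v in ct[:,0]],dtype='float32'); print(cv2.minAreaRect(P))
for nm,(u,v) in dict(blue=(180,133)).items(): print(nm,ray(a,u,v,145))
X=cv2.resize(a['color'][140:230,275:375],None,fx=5,fy=5,interpolation=2)
Y=cv2.resize(b['color'][160:260,280:370],None,fx=4.5,fy=4.5,interpolation=2)
Z=cv2.copyMakeBorder(np.zeros((1,1,3),'uint8'),0,449,0,799,0); Z=np.zeros((450,X.shape[1]+0,3),'uint8'); Z[:X.shape[0]]=X
W=np.hstack([Z[:, 100:450],Y]); print(W.shape); cv2.imwrite('pics/crop.png',W[:,:,::-1])
```

```text
top mat [ 388  118   73   71 4079] 585.2619018554688 -258.1612243652344 89.48719787597656 639.670783707711
top mat [ 204  202   75   76 4496] 384.8145446777344 184.23141479492188 89.25680541992188 426.64206074046496
top mat [ 431  204   76   76 4536] 368.52618408203125 -348.0410461425781 89.22103118896484 506.8965556739199
top btn [307 175   4  10  36] [497.26713117  19.66287218 126.        ] [495.00194306  19.32798048 137.        ]
top btn [331 177   4  10  38] [492.7458145  -30.96880506 126.        ] [490.53484037 -30.69658488 137.        ]
scene mat [ 345  177   67   40 2077] 389.0640869140625 183.09158325195312 89.17093658447266 429.99231572666514
scene mat [ 129  202   78   49 2899] 370.39605712890625 -349.57806396484375 89.28717803955078 509.31136050754685
scene mat [ 170  253   90   68 4693] 587.582275390625 -259.1116027832031 89.46359252929688 642.1773532678528
scene btn [333 182   4  16  35] [494.87917376  21.61437771 126.        ] [509.5665509   16.21898606 137.        ]
scene btn [309 184   5  10  30] [479.51295414 -28.38244376 126.        ] [494.52489287 -32.72181459 137.        ]
((493.7131042480469, -5.631340026855469), (103.95002746582031, 103.352294921875), 84.0838851928711)
blue [600.53695713 289.5938517  145.        ]
(450, 755, 3)
```

View pics/crop.png

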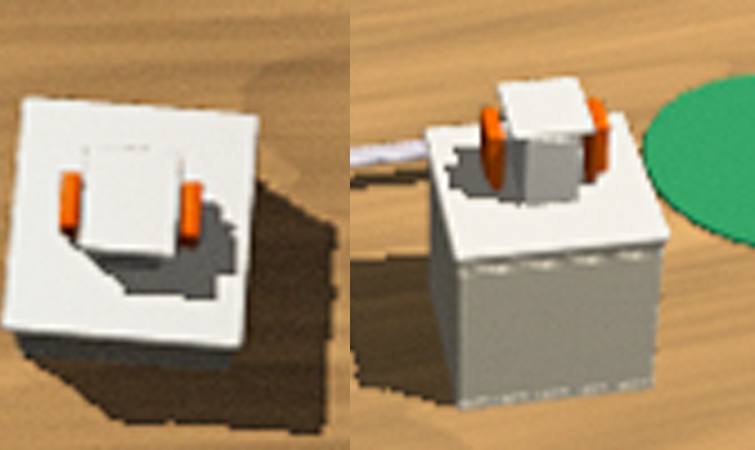

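The crop shows the orange buttons on either side of the white block on the chosen tub, button axis close to world y. The mat to use is the farthest one at (586,-259), 640 mm from the base. Next I'll check the rack's height for the transit.

Run:
```python
from h import *
from scipy.spatial.transform import Rotation as Ro
a=camera('top'); b=camera('scene')
P=[np.array(c['mtx'])@np.c_[np.array(c['R']),np.array(c['t'])] for c in(a,b)]
for p,q in (((45,88),(598,152)),((106,125),(555,233)),((12,148),(603,98)),((321,180),(323,185))):
    X=cv2.triangulatePoints(P[0],P[1],np.array(p,float),np.array(q,float))[:,0]; print(X[:3]/X[3])
print(Ro.from_quat(read_state()['tool_rot']).as_matrix().round(3))
print(proj(a,[493,-6,145]),proj(b,[493,-6,145]))
```

```text
[662.68472289 517.78558569 241.01446004]
[661.88055801 505.822001    26.8162199 ]
[557.34383822 565.48395464 290.26479091]
[493.94112361  -6.25684075 138.98457381]
[[-0.892  0.453  0.   ]
 [ 0.453  0.892  0.   ]
 [-0.     0.    -1.   ]]
[320.72746714 179.82692967] [322.9010222  182.44172407]
```

```bash
python3 -m handwheel '{"dr":[[0,0,0],[0,0,0],[0,0,0],[0,0,0],[0,0,0],[0,0,0],[0,0,0],[0,0,0],[0,0,0],[0,0,0]],"translation":[[0,0,-35],[0,0,-35],[0,0,-35],[0,0,-35],[-10,-11,-20],[-22,-25,0],[-22,-25,0],[-22,-25,0],[-22,-25,0],[-22,-25,0]],"hand":[0,0,0,0,0,0,0,0,0,0]}'
```

```text
t: 1.53
eef_pos: [373.8, 469.2, 391.5]
tool_rot: [0.233, 0.973, 0.0, 0.0]
force: [0.6, 0.1, 1.1]
width: 0.998
finger_force: 0.0
```

```bash
python3 -m handwheel '{"dr":[[0,0,0],[0,0,0],[0,0,0],[0,0,0],[0,0,0],[0,0,0],[0,0,0],[0,0,0],[0,0,0],[0,0,0]],"translation":[[-25,-29,0],[-25,-29,0],[-25,-29,0],[-25,-29,0],[-25,-29,0],[-25,-29,0],[-25,-29,0],[-25,-29,0],[-25,-29,0],[-25,-29,0]],"hand":[0,0,0,0,0,0,0,0,0,0]}'
python3 - <<'E'
from h import *
from scipy.spatial.transform import Rotation as Ro
s=read_state(); R=Ro.from_quat(s['tool_rot']).as_matrix(); print(s['eef_pos'],s['joints'])
print(R.T@(np.array([493.3,-5.7,230])-s['eef_pos']))
E
```

```text
t: 2.37
eef_pos: [465.3, 97.1, 391.7]
tool_rot: [0.233, 0.973, 0.0, 0.0]
force: [1.0, -0.1, 0.2]
width: 1.0
finger_force: 0.0
[465.27483194  97.14339599 391.72987593] [-0.5944631   0.09468482  0.32286481  1.96403979 -0.03434267  1.0869413
  0.84409995]
[-71.45918739 -79.18168238 161.68664949]
```

```bash
python3 -m handwheel '{"dr":[[0,0,0],[0,0,0],[0,0,0],[0,0,-5.3],[0,0,-5.3],[0,0,-5.3],[0,0,-5.3],[0,0,0],[0,0,0]],"translation":[[-24,-26,0],[-24,-26,0],[-23,-26,0],[0,0,30],[0,0,30],[0,0,30],[0,0,30],[0,0,20],[0,0,20]],"hand":[0,0,0,0,0,0,0,0,0]}'
python3 - <<'E'
from h import *
from scipy.spatial.transform import Rotation as Ro
s=read_state(); R=Ro.from_quat(s['tool_rot']).as_matrix(); p=s['eef_pos']
c=camera('wrist'); save(c,'w1.png'); T=np.array(c['T_tool_cam']); print(T.round(2))
# world->cam
Rc=R@T[:3,:3]; tc=R@T[:3,3]+p; d=dict(mtx=c['mtx'],R=Rc.T,t=-Rc.T@tc)
h=cv2.cvtColor(c['color'],cv2.COLOR_RGB2HSV); m=cv2.inRange(h,(3,180,120),(14,255,255))
n,l,st,ce=cv2.connectedComponentsWithStats(m)
for i in range(1,n):
    if st[i][4]>60: print(st[i],ce[i],ray(d,*ce[i],139),ray(d,*ce[i],124))
print(p,np.degrees(np.arctan2(R[1,1],R[0,1])), proj(d,[493.3,-5.7,145]))
E
```

```text
t: 3.12
eef_pos: [492.8, -2.7, 230.1]
tool_rot: [0.05, 0.999, -0.0, -0.0]
force: [0.4, 0.5, 1.0]
width: 0.997
finger_force: 0.0
[[   0.     -0.95   -0.31   79.59]
 [   1.      0.      0.     -0.42]
 [  -0.     -0.31    0.95 -141.62]
 [   0.      0.      0.      1.  ]]
[276 194  12  31 314] [281.48089172 208.72929936] [490.36945858 -30.88268245 139.        ] [495.31204343 -33.18419318 124.        ]
[349 194  13  31 332] [354.80722892 209.51204819] [496.01895272  19.79619339 139.        ] [501.32564321  20.76089799 124.        ]
[614 366  26  31 474] [630.02953586 377.9978903 ] [665.13560554 235.0392075  139.        ] [681.34173673 249.876162   124.        ]
[492.81906643  -2.67947358 230.06579623] 84.28440601886075 [317.86241198 212.16519318]
```

View pics/w1.png

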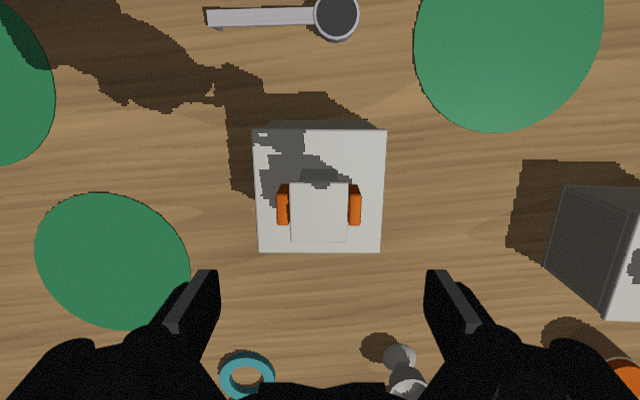

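The wrist view shows the lid square to the tool, with buttons at (281,209) and (355,210). The tool needs about 3 mm of shift along -y before going down.

```bash
python3 -m handwheel '{"dr":[[0,0,0],[0,0,0],[0,0,0],[0,0,0],[0,0,0],[0,0,0],[0,0,0],[0,0,0]],"translation":[[-0.1,-2.9,20],[0,0,25],[0,0,25],[0,0,25],[0,0,15],[0,0,10],[0,0,4],[0,0,0]],"hand":[0,0,0,0,0,0,0,0]}'; python3 -c "
from h import *
print(read_state()['eef_pos'])"
```

```text
t: 3.83
eef_pos: [493.3, -5.4, 107.2]
tool_rot: [0.05, 0.999, 0.0, -0.0]
force: [0.2, -0.4, 0.6]
width: 1.002
finger_force: 0.0
[493.33312299  -5.44778652 107.23409591]
```

```bash
python3 -m handwheel '{"dr":[[0,0,0],[0,0,0],[0,0,0],[0,0,0],[0,0,0],[0,0,0]],"translation":[[0,0,0],[0,0,0],[0,0,0],[0,0,0],[0,0,0],[0,0,0]],"hand":[0.3,0.3,0.4,0.42,0.44,0.44]}'; python3 -m handwheel '{"dr":[[0,0,0],[0,0,0],[0,0,0],[0,0,0]],"translation":[[0,0,0],[0,0,0],[0,0,0],[0,0,0]],"hand":[0.47,0.47,0.47,0.47]}'
```

```text
t: 4.33
eef_pos: [494.2, -5.4, 108.7]
tool_rot: [0.05, 0.999, 0.0, 0.001]
force: [0.6, 0.5, 6.1]
width: 0.563
finger_force: 5.0
t: 4.67
eef_pos: [494.2, -5.3, 108.8]
tool_rot: [0.05, 0.999, 0.0, 0.001]
force: [-1.2, 0.1, 7.7]
width: 0.531
finger_force: 11.4
```

```bash
python3 -m handwheel '{"dr":[[0,0,0],[0,0,0],[0,0,0],[0,0,0]],"translation":[[0,0,-1],[0,0,0],[0,0,0],[0,0,0]],"hand":[0.5,0.5,0.5,0.5]}'; python3 -m handwheel '{"dr":[[0,0,0],[0,0,0],[0,0,0],[0,0,0]],"translation":[[0,0,0],[0,0,0],[0,0,0],[0,0,0]],"hand":[0.53,0.53,0.53,0.53]}'
```

```text
t: 5.0
eef_pos: [494.1, -5.4, 109.6]
tool_rot: [0.05, 0.999, 0.0, 0.001]
force: [-1.7, -0.5, 9.0]
width: 0.512
finger_force: 42.5
t: 5.33
eef_pos: [494.1, -5.4, 110.0]
tool_rot: [0.05, 0.999, 0.0, 0.001]
force: [-2.0, -0.2, 12.7]
width: 0.494
finger_force: 59.2
```

```bash
python3 -m handwheel '{"dr":[[0,0,0],[0,0,0],[0,0,0],[0,0,0]],"translation":[[0,0,0],[0,0,0],[0,0,0],[0,0,0]],"hand":[0.495,0.493,0.493,0.493]}'
python3 - <<'E'
from h import *
for n in('top','scene'):
    c=camera(n)
    if n=='scene': cv2.imwrite('pics/s2.png',cv2.resize(c['color'][120:270,250:450],None,fx=3,fy=3)[:,:,::-1])
E
```

```text
t: 5.67
eef_pos: [494.0, -5.4, 109.6]
tool_rot: [0.05, 0.999, 0.0, 0.001]
force: [-0.6, -0.5, 9.0]
width: 0.513
finger_force: 42.8
```

View pics/s2.png

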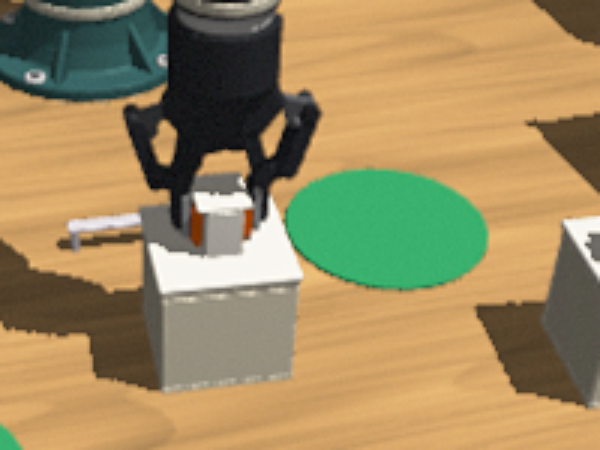

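The fingers are on both buttons, pressed in against the block. I'll ease the squeeze slightly and lift slowly.

```bash
python3 -m handwheel '{"dr":[[0,0,0],[0,0,0],[0,0,0],[0,0,0],[0,0,0],[0,0,0],[0,0,0],[0,0,0]],"translation":[[0,0,0],[0,0,0],[0,0,-2],[0,0,-3],[0,0,-3],[0,0,-4],[0,0,-4],[0,0,-4]],"hand":[0.485,0.485,0.485,0.485,0.485,0.485,0.485,0.485]}'
```

```text
t: 6.43
eef_pos: [492.9, -5.5, 128.6]
tool_rot: [0.05, 0.999, -0.0, -0.0]
force: [0.5, 0.1, -0.8]
width: 0.516
finger_force: 30.4
```

```bash
python3 -m handwheel '{"dr":[[0,0,0],[0,0,0],[0,0,0],[0,0,0],[0,0,0],[0,0,0],[0,0,0],[0,0,0]],"translation":[[0,0,-5],[0,0,-7],[0,0,-10],[0,0,-15],[0,0,-20],[0,0,-20],[0,0,-10],[0,0,-3]],"hand":[0.485,0.485,0.485,0.485,0.485,0.485,0.485,0.485]}'
python3 - <<'E'
from h import *
c=camera('top'); c=camera('scene'); cv2.imwrite('pics/s3.png',cv2.resize(c['color'][80:270,230:450],None,fx=3,fy=3)[:,:,::-1])
s=read_state(); print(s['eef_pos'],s['joints'])
from scipy.spatial.transform import Rotation as Ro
R=Ro.from_quat(s['tool_rot']).as_matrix(); print(R.T@(np.array([586.3,-258.6,200])-s['eef_pos']))
E
```

```text
t: 7.1
eef_pos: [494.3, -5.5, 220.6]
tool_rot: [0.05, 0.999, 0.0, 0.002]
force: [0.1, 0.3, -1.1]
width: 0.518
finger_force: 30.4
[493.24943091  -5.34658579 218.86526374] [-0.34091968  0.33252105  0.32897118  2.14499048 -0.16768577  0.68636301
  1.57252001]
[-117.73765026 -242.7601194    18.89361087]
```

View pics/s3.png

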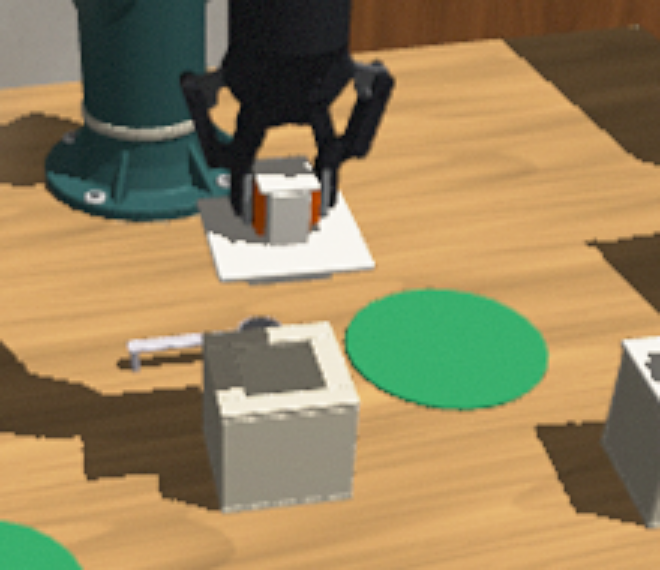

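The lid hangs level, and the tub stands open where it was. Next is the carry to the mat.

```bash
python3 -m handwheel '{"dr":[[0,0,0],[0,0,0],[0,0,0],[0,0,0],[0,0,0],[0,0,0],[0,0,0],[0,0,0],[0,0,0],[0,0,0]],"translation":[[-6,-12,0],[-12,-25,0],[-12,-25,0],[-12,-25,0],[-12,-25,0],[-12,-25,0],[-12,-25,0],[-12,-25,0],[-12,-25,0],[-11,-22,0]],"hand":[0.485,0.485,0.485,0.485,0.485,0.485,0.485,0.485,0.485,0.485]}'; python3 -m handwheel '{"dr":[[0,0,0],[0,0,0],[0,0,0],[0,0,0],[0,0,0],[0,0,0],[0,0,0]],"translation":[[-4,-8,5],[0,0,20],[0,0,30],[0,0,30],[0,0,25],[0,0,10],[0,0,0]],"hand":[0.485,0.485,0.485,0.485,0.485,0.485,0.485]}'
python3 - <<'E'
from h import *
s=read_state(); print(s['eef_pos'],s['finger_force'])
from scipy.spatial.transform import Rotation as Ro
R=Ro.from_quat(s['tool_rot']).as_matrix(); print(R.T@(np.array([586.3,-258.6,35.5])-s['eef_pos']),R.round(3))
a=camera('top'); c=camera('scene'); cv2.imwrite('pics/s4.png',np.hstack([cv2.resize(a['color'][90:220,340:490],None,fx=2.6,fy=2.6),cv2.resize(c['color'][180:330,140:290],None,fx=2.25,fy=2.2533)])[:,:,::-1] if 0 else cv2.resize(np.hstack([a['color'][90:240,340:490],c['color'][180:330,140:290]]),None,fx=2.6,fy=2.6)[:,:,::-1])
E
```

```text
t: 8.03
eef_pos: [581.5, -251.1, 216.4]
tool_rot: [0.05, 0.999, 0.0, -0.001]
force: [-0.4, -0.0, -0.8]
width: 0.517
finger_force: 30.4
t: 8.62
eef_pos: [582.6, -255.7, 94.4]
tool_rot: [0.05, 0.999, 0.002, -0.004]
force: [-1.1, 0.3, -0.7]
width: 0.514
finger_force: 30.4
[ 582.56794065 -255.7344128    94.4046982 ] 30.37136971950531
[-4.46383753 -2.64710556 58.86399845] [[-0.995  0.099 -0.008]
 [ 0.099  0.995  0.004]
 [ 0.008  0.003 -1.   ]]
```

View pics/s4.png

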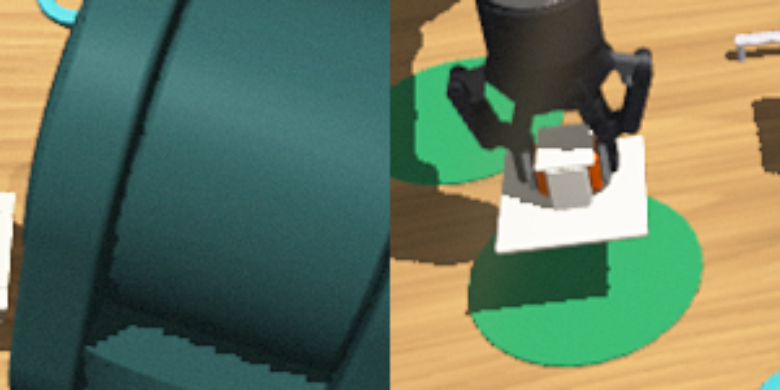

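The lid is still held level over the far mat. I'll lower it most of the way and check the pose.

```bash
python3 -m handwheel '{"dr":[[0,0,0],[0,0,0],[0,0,0],[0,0,0],[0,0,0],[0,0,0]],"translation":[[-2,-1,10],[0,0,12],[0,0,12],[0,0,8],[0,0,4],[0,0,0]],"hand":[0.485,0.485,0.485,0.485,0.485,0.485]}'; python3 -m handwheel '{"dr":[[0,0,0],[0,0,0]],"translation":[[0,0,0],[0,0,0]],"hand":[0.485,0.485]}'
python3 - <<'E'
from h import *
s=read_state(); print(s['eef_pos'],s['finger_force'])
from scipy.spatial.transform import Rotation as Ro
R=Ro.from_quat(s['tool_rot']).as_matrix(); print(R.T@(np.array([586.3,-258.6,35.5])-s['eef_pos']),R.round(3))
E
```

```text
t: 9.22
eef_pos: [586.4, -258.6, 50.8]
tool_rot: [0.05, 0.999, 0.0, -0.001]
force: [0.3, 0.4, -1.8]
width: 0.516
finger_force: 30.4
t: 9.38
eef_pos: [587.6, -259.4, 52.6]
tool_rot: [0.05, 0.999, -0.0, 0.0]
force: [0.8, 0.8, -1.1]
width: 0.519
finger_force: 30.4
[ 587.60594316 -259.35683899   52.59510067] 30.371772050857544
[ 1.3866016   0.62798205 17.09396777] [[-0.995  0.1    0.001]
 [ 0.1    0.995 -0.   ]
 [-0.001 -0.    -1.   ]]
```

```bash
python3 -m handwheel '{"dr":[[0,0,0],[0,0,0],[0,0,0],[0,0,0],[0,0,0],[0,0,0]],"translation":[[1,0.6,4],[0,0,4],[0,0,3],[0,0,2],[0,0,1],[0,0,0]],"hand":[0.485,0.485,0.485,0.485,0.485,0.485]}'; python3 -m handwheel '{"dr":[[0,0,0],[0,0,0],[0,0,0]],"translation":[[0,0,1],[0,0,1],[0,0,0]],"hand":[0.485,0.485,0.485]}'
```

```text
t: 9.88
eef_pos: [586.2, -258.3, 38.0]
tool_rot: [0.05, 0.999, 0.0, -0.0]
force: [-0.1, -0.3, -1.7]
width: 0.517
finger_force: 30.4
t: 10.13
eef_pos: [586.3, -258.4, 36.2]
tool_rot: [0.05, 0.999, 0.0, -0.0]
force: [0.1, -0.1, -1.9]
width: 0.522
finger_force: 30.4
```

```bash
python3 -m handwheel '{"dr":[[0,0,0],[0,0,0],[0,0,0]],"translation":[[0,0,1],[0,0,0],[0,0,0]],"hand":[0.485,0.485,0.485]}'; python3 -m handwheel '{"dr":[[0,0,0],[0,0,0],[0,0,0]],"translation":[[0,0,1],[0,0,0],[0,0,0]],"hand":[0.485,0.485,0.485]}'
```

```text
t: 10.38
eef_pos: [586.5, -258.5, 35.6]
tool_rot: [0.05, 0.999, -0.0, 0.0]
force: [-1.4, 0.3, 1.4]
width: 0.52
finger_force: 30.9
t: 10.63
eef_pos: [586.4, -258.5, 35.4]
tool_rot: [0.05, 0.999, 0.0, 0.0]
force: [-1.8, 1.8, 7.0]
width: 0.517
finger_force: 32.4
```

The lid is on the mat, with 7 N of contact. I'll open gradually and follow the pads' backward swing.

```bash
python3 -m handwheel '{"dr":[[0,0,0],[0,0,0],[0,0,0],[0,0,0],[0,0,0],[0,0,0],[0,0,0],[0,0,0],[0,0,0],[0,0,0]],"translation":[[0,0,0],[0,0,0.5],[0,0,0.5],[0,0,0.5],[0,0,0],[0,0,0],[0,0,0],[0,0,0],[0,0,0],[0,0,0]],"hand":[0.46,0.44,0.42,0.4,0.37,0.33,0.28,0.2,0.1,0]}'; python3 -m handwheel '{"dr":[[0,0,0],[0,0,0],[0,0,0],[0,0,0],[0,0,0],[0,0,0],[0,0,0],[0,0,0],[0,0,0],[0,0,0]],"translation":[[0,0,0],[0,0,0],[0,0,-5],[0,0,-15],[0,0,-25],[0,0,-35],[0,0,-40],[0,0,-40],[0,0,-40],[0,0,-30]],"hand":[0,0,0,0,0,0,0,0,0,0]}'
python3 -m handwheel '{"dr":[[0,0,0],[0,0,0],[0,0,0],[0,0,0],[0,0,0],[0,0,0],[0,0,0]],"translation":[[28,10,-10],[28,10,-10],[28,10,-10],[28,10,-10],[28,10,-10],[10,4,0],[0,0,0]],"hand":[0,0,0,0,0,0,0]}'
python3 - <<'E'
from h import *
a=camera('top'); c=camera('scene'); cv2.imwrite('pics/s5.png',np.hstack([a['color'],c['color']])[:, :][:, :].copy()[:,:,::-1] if 0 else cv2.resize(np.hstack([a['color'][80:300,260:520],c['color'][140:360,140:400]]),None,fx=1.53,fy=1.53)[:,:,::-1])
E
```

```text
t: 11.47
eef_pos: [586.4, -258.4, 32.7]
tool_rot: [0.05, 0.999, 0.0, -0.0]
force: [-0.6, 0.4, 1.5]
width: 0.998
finger_force: 0.0
t: 12.3
eef_pos: [587.0, -259.1, 267.0]
tool_rot: [0.05, 0.999, -0.001, 0.002]
force: [1.5, -1.3, 0.7]
width: 1.002
finger_force: 0.0
t: 12.88
eef_pos: [440.0, -188.8, 313.4]
tool_rot: [0.05, 0.999, 0.001, 0.0]
force: [-0.2, -0.5, -0.6]
width: 1.001
finger_force: 0.0
```

View pics/s5.png

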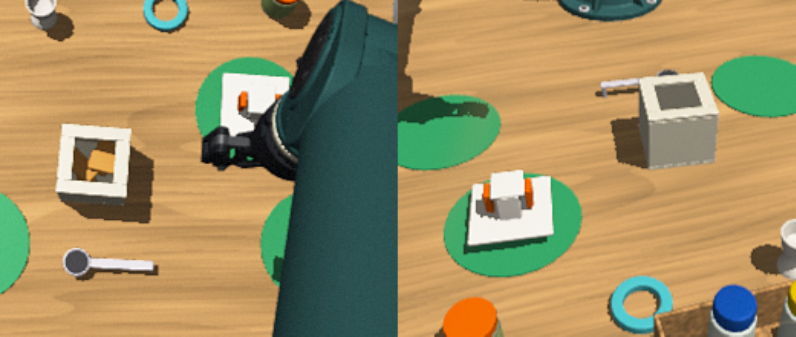

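The lid lies right side up on the far mat, clear of the arm, and the tub stands open in its place. I'll check the centring before handing in.

Run:
```python
from h import *
c=camera('scene'); h=cv2.cvtColor(c['color'],cv2.COLOR_RGB2HSV)
m=cv2.inRange(h,(3,180,120),(14,255,255)); n,l,st,ce=cv2.connectedComponentsWithStats(m)
for i in range(1,n):
    if st[i][4]>20 and 170<ce[i][0]<260 and 230<ce[i][1]<300: print(st[i],ray(c,*ce[i],52))
print(proj(c,[586.3,-258.6,71]), [proj(c,[586.3+a*47,-258.6+b*57,27]).round() for a in(1,-1) for b in (1,-1)])
w=cv2.inRange(h,(0,0,190),(180,50,255)); w[:245]=0; w[310:]=0; w[:,:170]=0; w[:,260:]=0
ct=max(cv2.findContours(w,0,1)[0],key=cv2.contourArea)[:,0]
P=np.array([ray(c,u,v,27)[:2] for u,v in ct]); k=P[:,0]>0; print('x,y range',P.min(0),P.max(0))
```

```text
[223 257   5  19  76] [ 591.17307681 -234.66924172   52.        ]
[196 260   4  13  43] [ 575.49238697 -286.55708709   52.        ]
[211.13888603 259.39001565] [array([246., 287.]), array([185., 299.]), array([239., 254.]), array([184., 264.])]
x,y range [ 530.38562061 -314.6265171 ] [ 644.280257   -203.09018945]
```

```bash
python3 -c "
from station import *
print(close_job())"
```

```text
the job is handed in; nothing more can be done
None
```

I opened the orange-button tub and set its lid right side up in the middle of the far green mat, within about 1 mm by the camera. I never approached the blue-button tub, and the job was handed in with the arm clear; the squeeze briefly reached 59 N, above the advised 40 N, but was 30 N during the lift.

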